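# Return the stray screwdriver to the tool can

## Task

The red-handled screwdriver has been left in the file block. Lift it out and put it away in the deep steel can, blade end down: lower it until it stands on the bottom before letting go, and leave it leaning against the side of the rim that carries the blue rubber guard. Keep the can standing where it is and leave the two wooden-handled files in their block.

Things in the scene. Friction and masses are not known exactly. Their poses are not given: they have to be found in the camera images.
- driver_mid (a point): Screwdriver, red handle, steel shaft, 215 mm long, 80 g, upright in one of 3 holes of a fixed wooden block. Point: on its axis, half-way (107.5 mm from either end); z towards the handle. Shaft 9 mm thick, 130 long; handle 20 mm thick, 85 long, top 11 mm tapered. Block 60 x 230 x 50 mm high; holes in a row, 80 mm apart, 11 wide, 45 deep; the hole varies.
- can: Open steel can, loose, 0.8 kg: 80 mm across, 115 high, 74 inside, inner floor 5 mm above its underside. Origin: centre of its underside, z up. A blue rubber guard over the rim, centred on the can's +x axis, covers 50 deg of rim to each side, reaches 119 mm high and 28 mm down inside; its inner face is 34 mm from the can's axis. Its yaw may be any.
- file0: Round file with a light wooden handle and dark steel shaft, 202 mm long, standing upright in another hole of the block; to be left alone. Origin at the centre of its lower end, z axis up along the file. Handle up to 22 mm across.
- file1: A second file just like file0, standing in the remaining hole of the block; to be left alone. Origin at the centre of its lower end, z axis up along the file.

How it is judged:
By the outcome, as a careful person would: the job done as asked, in the order asked, and still so for the second after the job is handed in, with the robot touching nothing.
It also fails if it takes over 35 s, if anything falls off the work surface, if the arm or the gripper's body presses on something with over 40 N, if the wrist force passes 120 N, or if a joint passes its speed limit or range.

## Robot

A 7-joint arm with a two-finger parallel gripper is mounted at the origin on the work surface. World frame = base frame: x ahead of the robot, y to its left, z up, the work surface at z = 0. Lengths are in m, angles in rad, forces in N, time in s.
With the tool pointing down it reaches from about 0.4 to 0.875 m from the base axis. Payload 19.3 kg.
Tool frame: the origin (TCP) lies at the very end of the fingers, on their centre line; the grasp point (between the pads) lies 19 mm behind it; z points along the fingers, y is the line along which they close (so a half turn about z gives the same grasp; the last joint's range is limited). The gripper opens to 85 mm and grips with 20 to 120 N. Pads are 22 mm wide; open, the fingers measure 114 mm over their backs; the gripper's body (76 mm by 85 mm) begins 54 mm behind the grasp point. The pads swing forward as they close: fully open they stand 13 mm farther back than shut.
Start: joints at [-1.175, 0.521, -0.036, 1.599, 0.021, 1.021, -0.113], TCP at [0.281, 0.558, 0.231] pointing down, gripper open.
Joint ranges: [-2.91, 2.91], [-0.3, 2.13], [-1.5, 1.42], [0.17, 2.43], [-1.26, 4.41], [0.16, 1.93], [-2.52, 2.52]. Speed limits (rad/s): [1.89, 1.89, 2.39, 2.39, 3.01, 3.01, 3.01].

## Interface

Orientations are given as [roll, pitch, yaw] about the fixed x, y, z axes, in that order (R = Rz(yaw) Ry(pitch) Rx(roll)).
In Python, from workcell import monitor, optics, job_done gives the robot as it stands.
- The arm moves only by the shell command python3 -m handwheel 'ROWS' [FORCE]. ROWS is JSON, a list of rows, each an object of numbers: "dx", "dy", "dz": the shift along the tool's x, y, z in cm; "wx", "wy", "wz": the turn, a rotation vector about the tool's x, y, z in rad; "claw": the opening in per cent of the stroke, from 0 (shut) to 100 (fully open). A call has 1 to 8 rows; each row shifts and turns the commanded pose from where the row before left it, along the tool's axes as they then stand; what a row does not reach is not made up. A row lasts 1/8 s, in which the tool goes at most 62.5 mm and 10.7 degrees, less where a joint would pass 70% of its speed; a pose out of reach is approached as far as the arm can. A call with a gripper value outside its range is refused whole. The fingers move at their own pace and stop on an object; FORCE is the grip in N (left out, the last holds). Time passes only in rows, so rows that do not move let the fingers close. It gives the time, the measured TCP pose, the force, the opening and the grip force at its end, in the units of the state.
- monitor.observe(): the state, without advancing time (a new reading comes with each control period).
- optics.grab_frame(name): name is "scene" or "side" or "wrist"; returns a dict with "frame" (420x560x3 uint8, blue, green, red), "fovy" (degrees; the focal length in pixels is half the picture's height over the tangent of half this angle, whatever the lens; pixels are square), "cx", "cy" (the principal point, pixels), "k1" (the pictures are not rectified: a ray, as slopes to the right and down, at radius r is drawn at 1 + k1 r^2 times it, then the intrinsics apply), "R" (3x3) and "t" (3): a world point X has camera coordinates R X + t. Camera axes: x right, y down, z forward; pixel columns grow to the right and rows downward; lengths in m; the calibration is good to about 2 mm. A picture is of the moment at which its call begins. There is no depth.
- job_done(): hands the job in; it is judged then, once.
Trained networks look in the newest picture that a camera, given by its name, has taken for a name from the list of things; names that differ only in an ending like _2 or _b are one class to them, and where a whole thing is asked for, a point or a joint stands for the part that bears it (a point fixed in the world has none). Each returns a list of dicts, best first, with "p" (0 to 1); they miss things now and then, are a little off and sometimes report something else, mostly with a low value. They report only what shows in the picture. A call takes as long as a camera call.
- optics.masks_of(name, camera): "region" (420x560 bool, what is visible of it) and "rect" ([left, top, width, height] in pixels, round what is visible of it).
The state is a dict: "clock": time; "qpos": joint angles; "qd": joint speeds; "joint_efforts": joint torques, N m; "position": TCP position; "tool_rot": TCP orientation; "force": force on the tool from outside, world axes, zero at the start; "moment": the same for the moment, N m; "grip_width": finger opening in m; "finger_force": force on a finger pad.
Only numpy, scipy, OpenCV 4.12 (cv2) and the standard library are available. Lean on these libraries where they do the work, as an engineer would, in place of code of your own. Each camera call takes 0.05 s, during which the arm holds its last target. There are 200 camera calls.

## Working session

There is one attempt and no reset: what is moved stays moved. The work goes in short steps, Python scripts to look and compute and a shell command to move; the robot and the scene stay as the last step left them, time stands still between calls to the robot, and variables do not carry over. Pictures are saved under pics/ and viewed, at most 10 in all, crops included, and the job is handed in when it is done.

```bash
mkdir -p pics
cat > h.py <<'E'
import numpy as np, cv2, pickle
from workcell import monitor, optics, job_done
def grab(n):
    f=optics.grab_frame(n); return f
def K(f):
    fl=210/np.tan(np.radians(f['fovy'])/2)
    return np.array([[fl,0,f['cx']],[0,fl,f['cy']],[0,0,1.]]), np.array([f['k1'],0,0,0,0.])
def proj(f,X):
    k,d=K(f); r,_=cv2.Rodrigues(np.array(f['R'])); return cv2.projectPoints(np.array(X,float).reshape(-1,1,3),r,np.array(f['t'],float),k,d)[0].reshape(-1,2)
def ray(f,uv):
    k,d=K(f); p=cv2.undistortPoints(np.array(uv,float).reshape(-1,1,2),k,d).reshape(-1,2)
    R=np.array(f['R']); D=np.c_[p,np.ones(len(p))]@R; return -R.T@np.array(f['t']), D
def onz(f,uv,z):
    c,D=ray(f,uv); return c+D*((z-c[2])/D[:,2])[:,None]
E
cat > a.py <<'E'
from h import *
s=monitor.observe(); print(s)
ims=[]
for c in ['scene','side','wrist']:
    f=grab(c); cv2.imwrite(f'pics/{c}0.png',f['frame']); pickle.dump(f,open(f'{c}0.pkl','wb'))
    print(c,f['fovy'],f['k1'],'cam at',-np.array(f['R']).T@f['t'])
    for n in ['driver_mid','can','file0']:
        for m in optics.masks_of(n,c)[:3]: print(n,round(m['p'],2),m['rect'])
    ims.append(f['frame'])
E
python3 a.py; python3 -c "
import cv2,numpy as np
a=[cv2.imread(f'pics/{c}0.png') for c in('scene','side')]
cv2.imwrite('pics/w.png',cv2.imread('pics/wrist0.png'))"
```

```text
{'clock': 0.0, 'qpos': array([-1.17518413,  0.52199634, -0.03629499,  1.600024  ,  0.02123094,
        1.02110486, -0.11280041]), 'qd': array([-7.88106840e-04,  1.54752961e-03,  7.92737944e-04,  4.11045803e-04,
       -2.87751227e-05, -1.34476664e-03,  5.72118830e-05]), 'joint_efforts': array([-3.84343411e-04, -9.27117777e+01,  1.97967589e+00, -3.69940567e+01,
        1.78228423e-02,  8.04013020e-03, -3.90676931e-06]), 'position': array([0.28062041, 0.55807034, 0.23073139]), 'tool_rot': array([-3.14045222e+00,  1.25259624e-04,  2.67575851e+00]), 'force': array([ 0.37234821, -0.56906982,  0.22916843]), 'moment': array([ 0.03406533, -0.01971985, -0.02686284]), 'finger_force': 0.0, 'grip_width': 0.08521251944043225}
scene 47.55778601008518 -0.165545708555436 cam at [ 0.84530892 -0.58300152  0.81976212]
driver_mid 0.78 [302.4, 112.8, 9.1, 60.0]
can 0.65 [202.8, 254.2, 46.5, 69.3]
file0 0.66 [289.1, 136.9, 8.2, 61.2]
file0 0.64 [316.8, 100.5, 9.9, 52.3]
side 43.22774070872871 0.053321607554065335 cam at [0.40808879 0.70835272 0.75303766]
driver_mid 0.91 [265.8, 219.1, 12.5, 82.2]
driver_mid 0.38 [255.9, 271.5, 16.8, 69.2]
can 0.93 [275.2, 124.2, 41.9, 69.6]
file0 0.93 [253.2, 271.2, 18.4, 71.6]
file0 0.61 [270.1, 192.0, 17.2, 73.6]
wrist 60.37975522027515 -0.06503792752905242 cam at [0.21452401 0.59270218 0.37447449]
```

View pics/scene0.png

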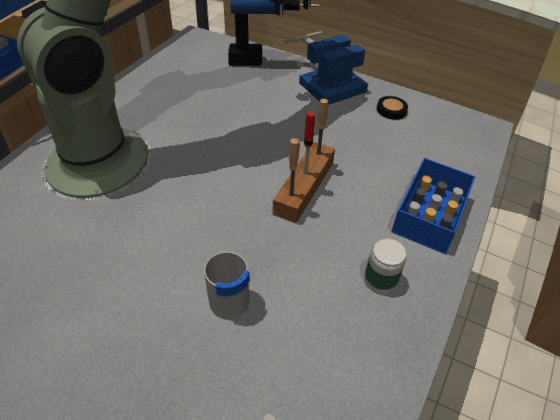

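View pics/side0.png

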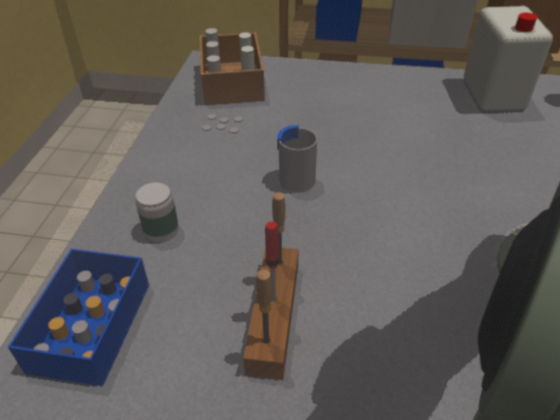

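The scene view shows the red driver in the middle hole (310,130), between files at (294,155) and (322,115). The can is at (228,285), with its blue guard facing right and front at (233,283). In the side view the guard is at (288,133), upper left of the can. Next I'll triangulate these.

```bash
cat > b.py <<'E'
from h import *
from scipy.optimize import least_squares, minimize
F={c:pickle.load(open(f'{c}0.pkl','rb')) for c in('scene','side')}
def tri(uvs):
    A=np.zeros((3,3));b=np.zeros(3)
    for c,uv in uvs.items():
        o,D=ray(F[c],[uv]);d=D[0]/np.linalg.norm(D[0]);P=np.eye(3)-np.outer(d,d);A+=P;b+=P@o
    X=np.linalg.solve(A,b); return X,[np.round(proj(F[c],X)[0]-uv,1) for c,uv in uvs.items()]
red={};win={'scene':(295,100,325,180),'side':(255,205,290,275)}
for c,(x0,y0,x1,y1) in win.items():
    im=F[c]['frame'].astype(int); m=(im[...,2]>90)&(im[...,1]<55)&(im[...,0]<60)
    m2=np.zeros_like(m);m2[y0:y1,x0:x1]=m[y0:y1,x0:x1]
    n,l,st,ce=cv2.connectedComponentsWithStats(m2.astype(np.uint8)); i=1+np.argmax(st[1:,4]); print(c,st[i],ce[i]); red[c]=ce[i]
print('handle centre',tri(red))
# files handle centres by rect top mid
for a,b in [((294,155),(264,290)),((322.5,114),(279,211))]: print('file',tri({'scene':a,'side':b}))
# can silhouette fit
th=np.linspace(0,2*np.pi,60)
M={};B={}
for c,w in {'scene':(195,245,260,325),'side':(268,118,325,198)}.items():
    optics_im=F[c]['frame'].astype(int); b=(optics_im[...,0]>110)&(optics_im[...,2]<80)&(optics_im[...,0]-optics_im[...,1]>50)
    q=np.zeros_like(b);q[w[1]:w[3],w[0]:w[2]]=b[w[1]:w[3],w[0]:w[2]];B[c]=q; print(c,'blue',q.sum())
for c in F:
    grab(c); M[c]=optics.masks_of('can',c)[0]['region']
def sil(c,p):
    X=np.array([[p[0]+.04*np.cos(t),p[1]+.04*np.sin(t),z] for z in(0,.115) for t in th])
    im=np.zeros((420,560),np.uint8);cv2.fillConvexPoly(im,cv2.convexHull((proj(F[c],X)*16).astype(np.int32)),1,shift=4);return im>0
cost=lambda p:sum(1-(sil(c,p)&M[c]).sum()/(sil(c,p)|M[c]).sum() for c in F)
p0=onz(F['scene'],[(228,288)],.06)[0][:2]
r=minimize(cost,p0,method='Nelder-Mead',options=dict(initial_simplex=[p0,p0+[.01,0],p0+[0,.01]]));print('can',r.x,r.fun)
def guard(c,p,y):
    im=np.zeros((420,560),np.uint8)
    a=y+np.radians(np.linspace(-50,50,25))
    for rr,z0,z1 in((.034,.091,.119),(.0425,.10,.119)):
        for i in range(24):
            X=[[p[0]+rr*np.cos(t),p[1]+rr*np.sin(t),z] for t,z in((a[i],z0),(a[i+1],z0),(a[i+1],z1),(a[i],z1))]
            cv2.fillConvexPoly(im,(proj(F[c],X)*16).astype(np.int32),1,shift=4)
    return im>0
sc=[(sum((guard(c,r.x,y)&B[c]).sum()/(guard(c,r.x,y)|B[c]).sum() for c in F),round(np.degrees(y))) for y in np.radians(np.arange(0,360,5))]
print(sorted(sc)[::-1][:4])
for c in F: print(c,'blue centroid',np.argwhere(B[c]).mean(0)[::-1], onz(F[c],[np.argwhere(B[c]).mean(0)[::-1]],.108))
E
python3 b.py
```

```text
scene [306 112   9   8  42] [309.61904762 114.9047619 ]
side [266 222  12  11  77] [272.09090909 226.19480519]
handle centre (array([0.51938241, 0.17919392, 0.21507852]), [array([-0.7, -0.2]), array([-1. ,  0.2])])
file (array([0.51039199, 0.18635673, 0.08726561]), [array([9.1, 1.7]), array([13.3, -2.7])])
file (array([0.53025517, 0.17161915, 0.23198134]), [array([-9.9, -2.4]), array([-14.6,   2.4])])
scene blue 182
side blue 65
can [ 0.53617824 -0.18334536] 0.12884256190877874
[(np.float64(0.6376392459297344), 330), (np.float64(0.6162132837324653), 335), (np.float64(0.6161616161616161), 325), (np.float64(0.6085301329203768), 340)]
scene blue centroid [233.37912088 281.25274725] [[ 0.56168815 -0.19682076  0.108     ]]
side blue centroid [284.55384615 130.75384615] [[ 0.56710337 -0.21269797  0.108     ]]
```

```bash
cat > c.py <<'E'
exec(open('b.py').read().split('red={}')[0])
a=tri({'scene':(294.5,153),'side':(279,206)}); b=tri({'scene':(323,113),'side':(264.5,287)})
print('file near can',a,'\nfile far',b); d=(b[0]-a[0])[:2]; print('row az',np.degrees(np.arctan2(d[1],d[0])),np.linalg.norm(d),'mid',(a[0]+b[0])/2)
for c in F:
    im=F[c]['frame'].astype(int); m=(im[...,2]>80)&(im[...,2]>2.5*im[...,1])&(im[...,2]>2.5*im[...,0]); x=(300,105,320,150) if c=='scene' else (260,212,285,270)
    s=np.zeros_like(m);s[x[1]:x[3],x[0]:x[2]]=m[x[1]:x[3],x[0]:x[2]];P=np.argwhere(s)[:,::-1];print(c,P.min(0),P.max(0),P.mean(0))
    print('on z=.1775',onz(F[c],[P.mean(0)],.1775), 'proj bottom/top of (.519,.179)',proj(F[c],[[.519,.179,.135],[.519,.179,.22]]).round(1).tolist())
E
python3 c.py
```

```text
file near can (array([0.52679457, 0.09430045, 0.17571934]), [array([-1.6, -0.4]), array([-2.1,  0.4])]) 
file far (array([0.51784707, 0.25607852, 0.17147131]), [array([-1.3, -0.2]), array([-2.1,  0.3])])
row az 93.16564829088827 0.1620253097899411 mid [0.52232082 0.17518948 0.17359533]
scene [305 112] [313 146] [308.68131868 124.8956044 ]
on z=.1775 [[0.5149995  0.19258278 0.1775    ]] proj bottom/top of (.519,.179) [[306.4, 143.8], [308.9, 112.9]]
side [267 222] [276 228] [271.38983051 225.20338983]
on z=.1775 [[0.52717979 0.1396177  0.1775    ]] proj bottom/top of (.519,.179) [[272.3, 263.2], [271.3, 223.9]]
```

```bash
python3 -m handwheel '[{"dz":-1.2,"wz":0.175,"claw":100},{"dz":-1.2,"wz":0.175},{"dz":-1.2,"wz":0.175},{"dz":-1.2,"wz":0.175},{"dz":-1.2,"wz":0.175},{"dz":-1.2,"wz":0.175}]' 60 && python3 -m handwheel '[{"dx":-2.5,"dy":1.4},{"dx":-5.5,"dy":3.1},{"dx":-6.0,"dy":3.3},{"dx":-5.5,"dy":3.1},{"dx":-5.5,"dy":3.1},{"dx":-5.5,"dy":3.1},{"dx":-5.5,"dy":3.1},{"dx":-3.3,"dy":1.7}]'
cat > d.py <<'E'
from h import *
from scipy.spatial.transform import Rotation as Ro
import sys
n=sys.argv[1]
f=grab('wrist'); cv2.imwrite(f'pics/{n}.png',f['frame']); pickle.dump(f,open(f'{n}.pkl','wb'))
s=monitor.observe(); print(s['clock'],s['position'],s['tool_rot'],s['qpos'].round(2))
for o in sys.argv[2:]:
    for m in optics.masks_of(o,'wrist')[:3]: print(o,round(m['p'],2),m['rect'])
E
python3 d.py w1 driver_mid
```

```text
0.85 [0.28073202 0.55839324 0.2312931 ] [-3.14157391e+00  4.13113794e-05  2.67581167e+00] [-1.18  0.52 -0.04  1.6   0.02  1.02 -0.11]schema error: expected keys dx, dy, dz, wx, wy, wz, claw
```

View pics/w1.png

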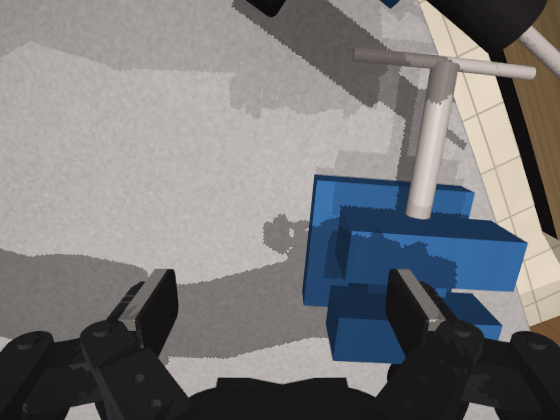

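The arm didn't move because every row needs all seven keys. This view is from the start pose: the vise is at (410,260), partly below the right finger, and the driver isn't visible.

```bash
python3 -m handwheel '[{"dx":0,"dy":0,"dz":-1.2,"wx":0,"wy":0,"wz":0.175,"claw":100},{"dx":0,"dy":0,"dz":-1.2,"wx":0,"wy":0,"wz":0.175,"claw":100},{"dx":0,"dy":0,"dz":-1.2,"wx":0,"wy":0,"wz":0.175,"claw":100},{"dx":0,"dy":0,"dz":-1.2,"wx":0,"wy":0,"wz":0.175,"claw":100},{"dx":0,"dy":0,"dz":-1.2,"wx":0,"wy":0,"wz":0.175,"claw":100},{"dx":0,"dy":0,"dz":-1.2,"wx":0,"wy":0,"wz":0.175,"claw":100}]' 60 && python3 -m handwheel '[{"dx":-2.5,"dy":1.4,"dz":0,"wx":0,"wy":0,"wz":0,"claw":100},{"dx":-5.5,"dy":3.1,"dz":0,"wx":0,"wy":0,"wz":0,"claw":100},{"dx":-5.4,"dy":3.1,"dz":0,"wx":0,"wy":0,"wz":0,"claw":100},{"dx":-5.4,"dy":3.1,"dz":0,"wx":0,"wy":0,"wz":0,"claw":100},{"dx":-5.4,"dy":3.1,"dz":0,"wx":0,"wy":0,"wz":0,"claw":100},{"dx":-5.4,"dy":3.0,"dz":0,"wx":0,"wy":0,"wz":0,"claw":100},{"dx":-5.4,"dy":3.0,"dz":0,"wx":0,"wy":0,"wz":0,"claw":100},{"dx":-4.3,"dy":2.1,"dz":0,"wx":0,"wy":0,"wz":0,"claw":100}]'; python3 -m handwheel '[{"dx":0,"dy":0,"dz":0,"wx":0,"wy":0,"wz":0,"claw":100},{"dx":0,"dy":0,"dz":0,"wx":0,"wy":0,"wz":0,"claw":100}]'
python3 d.py w2 driver_mid file0
```

```text
clock: 1.65
position: [0.2807, 0.5584, 0.3037]
tool_rot: [-3.142, -0.0, 1.62]
force: [0.2, -0.1, -0.4]
grip_width: 0.0853
finger_force: 0.0
clock: 2.65
position: [0.5217, 0.1762, 0.3035]
tool_rot: [3.141, 0.0, 1.624]
force: [0.6, 1.0, 0.7]
grip_width: 0.0855
finger_force: 0.0
clock: 2.9
position: [0.5205, 0.1789, 0.3032]
tool_rot: [-3.141, -0.0, 1.626]
force: [-0.1, -0.3, 0.2]
grip_width: 0.0851
finger_force: 0.0
2.95 [0.52027595 0.17944189 0.30327552] [-3.14139476e+00 -3.74476624e-04  1.62688360e+00] [-0.71  0.35  0.36  1.72 -0.14  1.1  -0.25]
driver_mid 0.66 [268.1, 160.0, 28.2, 65.6]
file0 0.87 [265.4, 74.9, 30.7, 30.6]
file0 0.71 [268.6, 227.5, 26.4, 88.3]
```

View pics/w2.png

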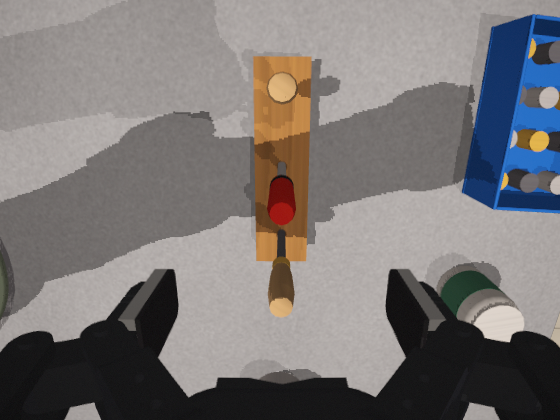

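The wrist view shows the red handle's top at (281,212) and the two file tops at (282,88) and (280,307). The fingers straddle the row. I'll turn these pixels into positions.

Run:
```python
from h import *
f=pickle.load(open('w2.pkl','rb'))
print(onz(f,[(281,213)],.22),onz(f,[(282,88),(280,307)],.207)); print('cam',-np.array(f['R']).T@f['t'])
```

```text
[[0.51983337 0.18080116 0.22      ]] [[0.51618302 0.25985074 0.207     ]
 [0.52330252 0.10138316 0.207     ]]
cam [0.51650312 0.25397084 0.44654568]
```

```bash
python3 -m handwheel '[{"dx":0.15,"dy":-0.05,"dz":2,"wx":0,"wy":0,"wz":0,"claw":100},{"dx":0,"dy":0,"dz":3,"wx":0,"wy":0,"wz":0,"claw":100},{"dx":0,"dy":0,"dz":3,"wx":0,"wy":0,"wz":0,"claw":100},{"dx":0,"dy":0,"dz":3,"wx":0,"wy":0,"wz":0,"claw":100},{"dx":0,"dy":0,"dz":2.2,"wx":0,"wy":0,"wz":0,"claw":100},{"dx":0,"dy":0,"dz":0,"wx":0,"wy":0,"wz":0,"claw":100},{"dx":0,"dy":0,"dz":0,"wx":0,"wy":0,"wz":0,"claw":100}]'; python3 -m handwheel '[{"dx":0,"dy":0,"dz":0,"wx":0,"wy":0,"wz":0,"claw":0},{"dx":0,"dy":0,"dz":0,"wx":0,"wy":0,"wz":0,"claw":0},{"dx":0,"dy":0,"dz":0,"wx":0,"wy":0,"wz":0,"claw":0},{"dx":0,"dy":0,"dz":0,"wx":0,"wy":0,"wz":0,"claw":0},{"dx":0,"dy":0,"dz":0,"wx":0,"wy":0,"wz":0,"claw":0},{"dx":0,"dy":0,"dz":0,"wx":0,"wy":0,"wz":0,"claw":0}]' 60
```

```text
clock: 3.92
position: [0.5203, 0.1805, 0.1722]
tool_rot: [3.141, -0.0, 1.626]
force: [0.2, 1.0, 1.1]
grip_width: 0.0853
finger_force: 0.0
clock: 4.68
position: [0.5203, 0.1801, 0.1716]
tool_rot: [3.141, -0.0, 1.626]
force: [-0.9, -0.4, 6.5]
grip_width: 0.0188
finger_force: 58.4
```

```bash
python3 -m handwheel '[{"dx":0,"dy":0,"dz":-1,"wx":0,"wy":0,"wz":0,"claw":0},{"dx":0,"dy":0,"dz":-1.5,"wx":0,"wy":0,"wz":0,"claw":0},{"dx":0,"dy":0,"dz":-2,"wx":0,"wy":0,"wz":0,"claw":0},{"dx":0,"dy":0,"dz":-2.5,"wx":0,"wy":0,"wz":0,"claw":0},{"dx":0,"dy":0,"dz":-3,"wx":0,"wy":0,"wz":0,"claw":0},{"dx":0,"dy":0,"dz":-3,"wx":0,"wy":0,"wz":0,"claw":0},{"dx":0,"dy":0,"dz":-3,"wx":0,"wy":0,"wz":0,"claw":0},{"dx":0,"dy":0,"dz":-2,"wx":0,"wy":0,"wz":0,"claw":0}]'
cat > e.py <<'E'
from h import *
import sys
n=sys.argv[1]; ims=[]
for c in('scene','side'):
    f=grab(c); pickle.dump(f,open(f'{c}{n}.pkl','wb')); ims.append(f['frame'])
x=[eval(a) for a in sys.argv[2:4]]
cr=[cv2.resize(i[a[1]:a[3],a[0]:a[2]],(400,400)) for i,a in zip(ims,x)]
cv2.imwrite(f'pics/{n}.png',np.hstack(cr))
E
python3 e.py L1 200,20,400,220 180,120,380,320
```

```text
clock: 5.68
position: [0.5202, 0.1799, 0.3537]
tool_rot: [3.14, -0.001, 1.625]
force: [-0.3, -0.3, -2.3]
grip_width: 0.0187
finger_force: 58.6
```

View pics/L1.png

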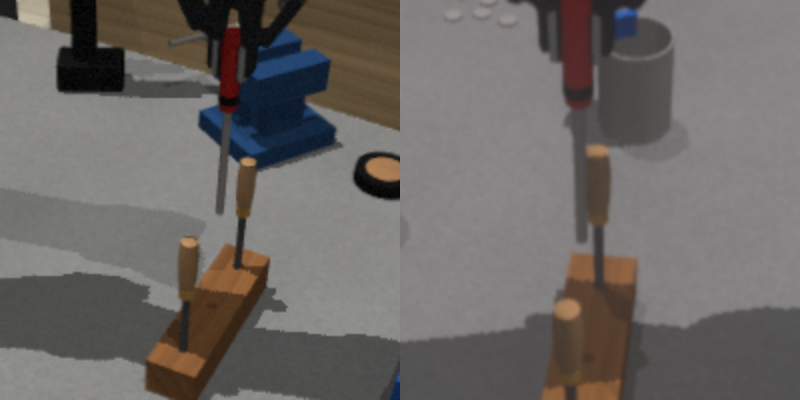

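The driver is out and hanging straight, with the files still in place. The tip is at about z 0.19, lower than the file tops, so I'll raise and turn before crossing to the can.

```bash
python3 -m handwheel '[{"dx":0,"dy":0,"dz":-1,"wx":0,"wy":0,"wz":-0.16,"claw":0},{"dx":0,"dy":0,"dz":-1,"wx":0,"wy":0,"wz":-0.165,"claw":0},{"dx":0,"dy":0,"dz":-1,"wx":0,"wy":0,"wz":-0.165,"claw":0},{"dx":0,"dy":0,"dz":-1,"wx":0,"wy":0,"wz":-0.165,"claw":0},{"dx":0,"dy":0,"dz":-1,"wx":0,"wy":0,"wz":-0.165,"claw":0},{"dx":0,"dy":0,"dz":-0.5,"wx":0,"wy":0,"wz":-0.17,"claw":0},{"dx":0,"dy":0,"dz":0,"wx":0,"wy":0,"wz":0,"claw":0}]'; python3 -m handwheel '[{"dx":-1.6,"dy":-2.6,"dz":0,"wx":0,"wy":0,"wz":0,"claw":0},{"dx":-2.7,"dy":-4.2,"dz":0,"wx":0,"wy":0,"wz":0,"claw":0},{"dx":-2.7,"dy":-4.2,"dz":0,"wx":0,"wy":0,"wz":0,"claw":0},{"dx":-2.7,"dy":-4.2,"dz":0,"wx":0,"wy":0,"wz":0,"claw":0},{"dx":-2.7,"dy":-4.2,"dz":0,"wx":0,"wy":0,"wz":0,"claw":0},{"dx":-2.7,"dy":-4.2,"dz":0,"wx":0,"wy":0,"wz":0,"claw":0},{"dx":-2.7,"dy":-4.2,"dz":0,"wx":0,"wy":0,"wz":0,"claw":0},{"dx":-1.7,"dy":-2.8,"dz":0,"wx":0,"wy":0,"wz":0,"claw":0}]';  python3 -m handwheel '[{"dx":0,"dy":0,"dz":0,"wx":0,"wy":0,"wz":0,"claw":0},{"dx":0,"dy":0,"dz":0,"wx":0,"wy":0,"wz":0,"claw":0}]'
python3 d.py w3 can driver_mid
```

```text
clock: 6.65
position: [0.52, 0.1798, 0.4063]
tool_rot: [3.141, -0.0, 2.615]
force: [0.4, 0.2, -1.1]
grip_width: 0.0185
finger_force: 58.6
clock: 7.65
position: [0.5345, -0.1849, 0.4059]
tool_rot: [-3.141, -0.0, 2.609]
force: [0.6, 0.6, -0.5]
grip_width: 0.0185
finger_force: 58.6
clock: 7.9
position: [0.5351, -0.1818, 0.4059]
tool_rot: [3.142, -0.001, 2.613]
force: [0.4, 0.1, 0.1]
grip_width: 0.0187
finger_force: 58.7
7.95 [ 0.53519709 -0.18149109  0.40601321] [ 3.14145183e+00 -5.68514126e-04  2.61486510e+00] [-0.08  0.31  0.41  1.52 -0.12  1.34  1.39]
can 0.63 [249.7, 124.3, 68.3, 71.3]
driver_mid 0.91 [254.5, 181.4, 57.5, 186.0]
```

View pics/w3.png

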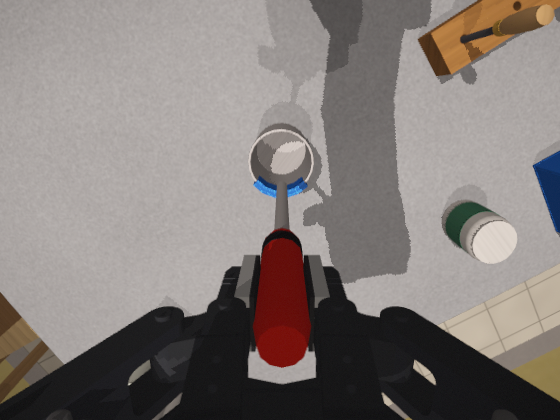

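The wrist view shows the can rim as an ellipse centred near (282,159), with the blue guard on its lower side at (281,188). The driver hangs straight with its tip near (281,182). I'll fit the rim, guard direction and tip.

Run:
```python
from h import *
f=pickle.load(open('w3.pkl','rb')); im=f['frame'].astype(int)
b=(im[...,0]>100)&(im[...,0]-im[...,2]>60); q=np.zeros_like(b);q[150:210,240:325]=b[150:210,240:325]
P=np.argwhere(q)[:,::-1]; X=onz(f,P,.112)
# bright rim pixels
c0=onz(f,[(281.5,160)],.115)[0]; print('c0',c0)
# rim: search bright (white) ring
g=im.min(2); th=np.linspace(0,2*np.pi,180); best=[]
for dx in np.arange(-.012,.0121,.001):
  for dy in np.arange(-.012,.0121,.001):
    p=proj(f,np.c_[c0[0]+dx+.0385*np.cos(th),c0[1]+dy+.0385*np.sin(th),0*th+.115]).round().astype(int)
    best.append((g[p[:,1],p[:,0]].mean(),c0[0]+dx,c0[1]+dy))
best.sort(); print(best[-3:]); c=np.mean([k[1:] for k in best[-3:]],0)
a=np.arctan2(X[:,1]-c[1],X[:,0]-c[0]); m=np.angle(np.exp(1j*a).mean())
r=np.degrees(np.angle(np.exp(1j*(a-m)))); print('guard az mean',np.degrees(m),'ext',np.degrees(m)+np.percentile(r,[2,50,98]), 'radius',np.percentile(np.hypot(*(X[:,:2]-c).T),[5,50,95]))
print('tip',onz(f,[(281,183)],.239), 'expected z px',proj(f,[[.5352,-.1815,.239],[.5352,-.1815,.369]]))
```

```text
c0 [ 0.53334883 -0.18033733  0.115     ]
[(np.float64(150.87222222222223), np.float64(0.5353488336525043), np.float64(-0.18233732842439804)), (np.float64(151.68333333333334), np.float64(0.5353488336525043), np.float64(-0.18333732842439804)), (np.float64(153.02777777777777), np.float64(0.5343488336525043), np.float64(-0.18233732842439804))]
guard az mean -29.047996147331684 ext [-80.17345455 -18.28653637  17.28852331] radius [0.03147745 0.03916347 0.04438539]
tip [[ 0.53298055 -0.18048885  0.239     ]] expected z px [[281.28118082 185.68250901]
 [280.90012975 242.18211104]]
```

```bash
python3 -m handwheel '[{"dx":-2,"dy":-0.14,"dz":0,"wx":0,"wy":0,"wz":0,"claw":0},{"dx":-2,"dy":0,"dz":0,"wx":0,"wy":0,"wz":0,"claw":0},{"dx":0,"dy":0,"dz":0,"wx":0,"wy":0.104,"wz":0,"claw":0},{"dx":0,"dy":0,"dz":0,"wx":0,"wy":0.105,"wz":0,"claw":0},{"dx":0,"dy":0,"dz":0,"wx":0,"wy":0.105,"wz":0,"claw":0},{"dx":0,"dy":0,"dz":0,"wx":0,"wy":0,"wz":0,"claw":0}]'; python3 -m handwheel '[{"dx":-0.77,"dy":0,"dz":2.38,"wx":0,"wy":0,"wz":0,"claw":0},{"dx":-0.93,"dy":0,"dz":2.85,"wx":0,"wy":0,"wz":0,"claw":0},{"dx":-0.77,"dy":0,"dz":2.38,"wx":0,"wy":0,"wz":0,"claw":0},{"dx":-0.62,"dy":0,"dz":1.9,"wx":0,"wy":0,"wz":0,"claw":0},{"dx":0,"dy":0,"dz":0,"wx":0,"wy":0,"wz":0,"claw":0},{"dx":0,"dy":0,"dz":0,"wx":0,"wy":0,"wz":0,"claw":0}]'
cat > g.py <<'E'
from h import *
from scipy.spatial.transform import Rotation as Ro
s=monitor.observe(); R=Ro.from_euler('xyz',s['tool_rot']).as_matrix(); p=s['position']; c=np.array([.535,-.183,0]); U=np.array([.866,-.5,0]);V=np.array([.5,.866,0])
t=p+R[:,2]*.1667
for n,x in(('tcp',p),('tip',t)): d=x-c; print(n,'u,v,z mm',np.round(np.array([d@U,d@V,d[2]])*1e3,1))
print('tilt',np.degrees(np.arccos(-R[2,2])),'force',s['force'].round(1),s['clock'],s['qpos'].round(2))
x=np.array([t+R[:,2]*-.122, t]);
E
python3 g.py; python3 e.py P1 150,180,310,340 220,60,360,200
```

```text
clock: 8.8
position: [0.5697, -0.2036, 0.4045]
tool_rot: [-3.14, -0.317, 2.615]
force: [-0.7, 0.2, -0.3]
grip_width: 0.019
finger_force: 58.7
clock: 9.55
position: [0.5693, -0.2036, 0.3076]
tool_rot: [3.141, -0.312, 2.616]
force: [-0.3, -0.2, -0.1]
grip_width: 0.0186
finger_force: 58.7
tcp u,v,z mm [ 40.   -0.7 307.6]
tip u,v,z mm [-11.1  -0.6 148.9]
tilt 17.859568400732332 force [-0.3 -0.2 -0.1] 9.55 [ 0.07  0.64  0.38  1.3  -0.25  1.56  1.51]
```

View pics/P1.png

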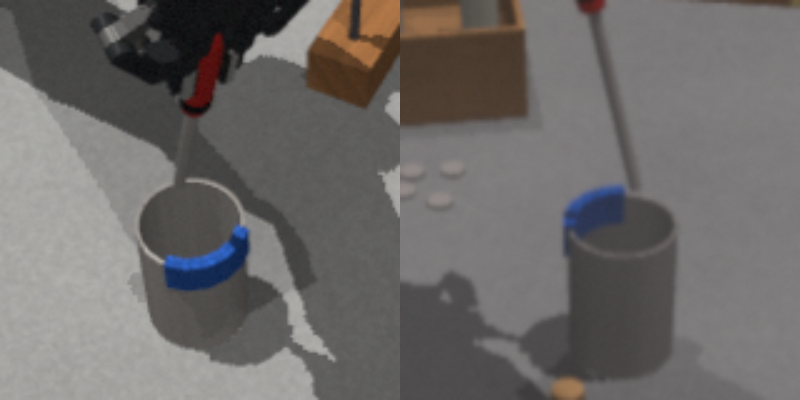

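The tilted driver sits just above the can mouth. Its tip is at about (221,254) in the scene view and (302,126) in the side view, and the blue guard is on the leaning side. I'll check the tip estimate against both views.

Run:
```python
exec(open('g.py').read())
for c,uv in(('scene',(221.2,254)),('side',(302.3,126))):
    f=pickle.load(open(f'{c}P1.pkl','rb')); print(c,'tip pred',proj(f,t).round(1),'seen',uv,'can rim pred box',[proj(f,[[.535+.04*np.cos(a),-.183+.04*np.sin(a),.115] for a in np.linspace(0,6.28,60)]).min(0).round(1),proj(f,[[.535+.04*np.cos(a),-.183+.04*np.sin(a),.115] for a in np.linspace(0,6.28,60)]).max(0).round(1)])
```

```text
tcp u,v,z mm [ 40.1  -0.9 307.4]
tip u,v,z mm [-11.   -0.7 148.8]
tilt 17.873934579712063 force [ 0.1 -0.5 -1. ] 9.65 [ 0.07  0.64  0.38  1.3  -0.26  1.56  1.51]
scene tip pred [[220.3 252. ]] seen (221.2, 254) can rim pred box [array([202.6, 249.8]), array([246.9, 286. ])]
side tip pred [[302.3 125.5]] seen (302.3, 126) can rim pred box [array([278.1, 126.5]), array([317. , 149.2])]
```

```bash
python3 -m handwheel '[{"dx":-0.46,"dy":0.08,"dz":1.43,"wx":0,"wy":0,"wz":0,"claw":0},{"dx":-0.62,"dy":0,"dz":1.9,"wx":0,"wy":0,"wz":0,"claw":0},{"dx":-0.62,"dy":0,"dz":1.9,"wx":0,"wy":0,"wz":0,"claw":0},{"dx":-0.62,"dy":0,"dz":1.9,"wx":0,"wy":0,"wz":0,"claw":0},{"dx":-0.62,"dy":0,"dz":1.9,"wx":0,"wy":0,"wz":0,"claw":0},{"dx":-0.62,"dy":0,"dz":1.9,"wx":0,"wy":0,"wz":0,"claw":0},{"dx":-0.46,"dy":0,"dz":1.43,"wx":0,"wy":0,"wz":0,"claw":0},{"dx":0,"dy":0,"dz":0,"wx":0,"wy":0,"wz":0,"claw":0}]'; python3 g.py
```

```text
clock: 10.65
position: [0.5691, -0.203, 0.1753]
tool_rot: [-3.141, -0.316, 2.616]
force: [-0.2, -0.3, 0.7]
grip_width: 0.0185
finger_force: 58.7
tcp u,v,z mm [ 39.5  -0.3 175.3]
tip u,v,z mm [-12.2  -0.2  16.8]
tilt 18.081071217669205 force [-0.2 -0.3  0.7] 10.65 [ 0.08  0.75  0.34  1.44 -0.29  1.31  1.54]
```

```bash
python3 -m handwheel '[{"dx":-0.25,"dy":0,"dz":0.76,"wx":0,"wy":0,"wz":0,"claw":0},{"dx":0,"dy":0,"dz":0,"wx":0,"wy":0,"wz":0,"claw":0},{"dx":-0.14,"dy":0,"dz":-0.05,"wx":0,"wy":0,"wz":0,"claw":0},{"dx":-0.14,"dy":0,"dz":-0.05,"wx":0,"wy":0,"wz":0,"claw":0},{"dx":0,"dy":0,"dz":0,"wx":0,"wy":0,"wz":0,"claw":0}]'; python3 g.py
```

```text
clock: 11.28
position: [0.5723, -0.2047, 0.1686]
tool_rot: [3.142, -0.314, 2.616]
force: [-0.3, -0.6, 0.3]
grip_width: 0.0186
finger_force: 58.7
tcp u,v,z mm [ 43.1  -0.2 168.6]
tip u,v,z mm [-8.3 -0.1 10. ]
tilt 17.971862704007254 force [-0.3 -0.6  0.3] 11.275 [ 0.09  0.76  0.34  1.44 -0.29  1.3   1.55]
```

```bash
python3 -m handwheel '[{"dx":-0.06,"dy":0,"dz":0.19,"wx":0,"wy":0,"wz":0,"claw":0},{"dx":0,"dy":0,"dz":0,"wx":0,"wy":0,"wz":0,"claw":0}]'; python3 g.py
```

```text
clock: 11.52
position: [0.572, -0.2046, 0.1662]
tool_rot: [-3.141, -0.314, 2.616]
force: [-0.5, -0.2, -0.7]
grip_width: 0.0184
finger_force: 58.7
tcp u,v,z mm [ 42.8  -0.2 166.2]
tip u,v,z mm [-8.7 -0.1  7.7]
tilt 18.006081935290627 force [-0.5 -0.2 -0.7] 11.525 [ 0.09  0.77  0.34  1.44 -0.29  1.3   1.55]
```

```bash
for i in 1; do :; done; python3 -m handwheel '[{"dx":-0.06,"dy":0,"dz":0.19,"wx":0,"wy":0,"wz":0,"claw":0},{"dx":0,"dy":0,"dz":0,"wx":0,"wy":0,"wz":0,"claw":0}]'; python3 g.py
```

```text
clock: 11.78
position: [0.5722, -0.2047, 0.1645]
tool_rot: [3.142, -0.314, 2.616]
force: [1.0, 0.3, 1.5]
grip_width: 0.0187
finger_force: 59.1
tcp u,v,z mm [ 43.   -0.2 164.5]
tip u,v,z mm [-8.4 -0.1  6. ]
tilt 17.975674602792477 force [1.  0.3 1.5] 11.775 [ 0.09  0.77  0.34  1.44 -0.29  1.3   1.55]
```

```bash
python3 -m handwheel '[{"dx":-0.03,"dy":0,"dz":0.1,"wx":0,"wy":0,"wz":0,"claw":0},{"dx":0,"dy":0,"dz":0,"wx":0,"wy":0,"wz":0,"claw":0}]'; python3 g.py
```

```text
clock: 12.02
position: [0.5725, -0.2048, 0.164]
tool_rot: [3.141, -0.313, 2.616]
force: [1.6, 0.1, 8.4]
grip_width: 0.0187
finger_force: 59.8
tcp u,v,z mm [ 43.4  -0.2 164. ]
tip u,v,z mm [-7.9 -0.   5.4]
tilt 17.92122090839564 force [1.6 0.1 8.4] 12.025 [ 0.09  0.77  0.34  1.44 -0.29  1.29  1.55]
```

Contact with the floor shows at about 8 N, with the tip at z 5 mm. Now I'll pivot gently about the tip towards the guard.

```bash
python3 -m handwheel '[{"dx":-0.17,"dy":0,"dz":0,"wx":0,"wy":0.0105,"wz":0,"claw":0},{"dx":0,"dy":0,"dz":0,"wx":0,"wy":0,"wz":0,"claw":0}]'; python3 g.py; python3 e.py P2 150,180,310,340 220,60,360,200
```

```text
clock: 12.28
position: [0.5739, -0.2057, 0.1634]
tool_rot: [3.141, -0.324, 2.616]
force: [1.5, -1.1, 8.9]
grip_width: 0.0192
finger_force: 59.7
tcp u,v,z mm [ 45.   -0.2 163.4]
tip u,v,z mm [-8.  -0.1  5.4]
tilt 18.536777192173624 force [ 1.5 -1.1  8.9] 12.275 [ 0.09  0.78  0.34  1.43 -0.29  1.31  1.55]
```

View pics/P2.png

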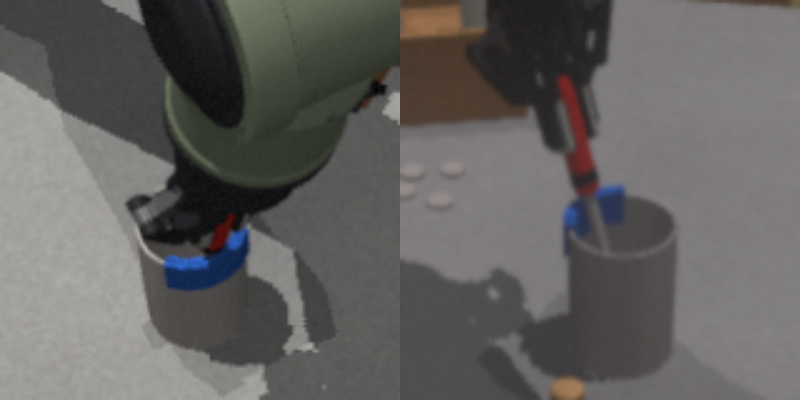

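The driver stands inside the can with its shaft beside the guard at (595,205), and the can hasn't moved. The force shows no contact with the guard yet, so I'll pivot a little more.

```bash
python3 -m handwheel '[{"dx":-0.17,"dy":0,"dz":0,"wx":0,"wy":0.0105,"wz":0,"claw":0},{"dx":0,"dy":0,"dz":0,"wx":0,"wy":0,"wz":0,"claw":0}]'; python3 g.py
```

```text
clock: 12.62
position: [0.5751, -0.2064, 0.1631]
tool_rot: [3.141, -0.335, 2.616]
force: [-1.2, -1.1, 12.9]
grip_width: 0.0187
finger_force: 60.0
tcp u,v,z mm [ 46.4  -0.2 163.1]
tip u,v,z mm [-8.3 -0.   5.6]
tilt 19.17023504590639 force [-1.2 -1.1 12.9] 12.625 [ 0.1   0.79  0.34  1.41 -0.29  1.33  1.55]
```

```bash
python3 -m handwheel '[{"dx":-0.17,"dy":0,"dz":0,"wx":0,"wy":0.0105,"wz":0,"claw":0},{"dx":0,"dy":0,"dz":0,"wx":0,"wy":0,"wz":0,"claw":0}]'; python3 g.py
```

```text
clock: 12.88
position: [0.5766, -0.2073, 0.1628]
tool_rot: [3.141, -0.345, 2.616]
force: [-0.3, 0.1, 14.5]
grip_width: 0.0188
finger_force: 60.3
tcp u,v,z mm [ 48.2  -0.2 162.8]
tip u,v,z mm [-8.2 -0.1  5.9]
tilt 19.75150738173115 force [-0.3  0.1 14.5] 12.875 [ 0.1   0.8   0.34  1.4  -0.3   1.34  1.55]
```

```bash
python3 -m handwheel '[{"dx":0.02,"dy":0,"dz":-0.06,"wx":0,"wy":0,"wz":0,"claw":0},{"dx":0,"dy":0,"dz":0,"wx":0,"wy":0,"wz":0,"claw":0}]' 20; python3 -m handwheel '[{"dx":0,"dy":0,"dz":0,"wx":0,"wy":0,"wz":0,"claw":26},{"dx":0,"dy":0,"dz":0,"wx":0,"wy":0,"wz":0,"claw":32},{"dx":0,"dy":0,"dz":0,"wx":0,"wy":0,"wz":0,"claw":45},{"dx":0,"dy":0,"dz":0,"wx":0,"wy":0,"wz":0,"claw":60},{"dx":0,"dy":0,"dz":0,"wx":0,"wy":0,"wz":0,"claw":70},{"dx":0,"dy":0,"dz":0,"wx":0,"wy":0,"wz":0,"claw":70}]'; python3 g.py; python3 e.py P3 150,180,310,340 220,60,360,200
```

```text
clock: 13.12
position: [0.5763, -0.2071, 0.163]
tool_rot: [3.141, -0.345, 2.616]
force: [-0.5, 0.6, 8.9]
grip_width: 0.0186
finger_force: 59.5
clock: 13.88
position: [0.5762, -0.207, 0.1624]
tool_rot: [-3.142, -0.346, 2.616]
force: [-0.3, 0.3, 0.0]
grip_width: 0.0597
finger_force: 0.0
tcp u,v,z mm [ 47.7  -0.2 162.4]
tip u,v,z mm [-8.8 -0.1  5.5]
tilt 19.798877702951383 force [-0.3  0.3  0. ] 13.875 [ 0.1   0.8   0.34  1.4  -0.3   1.34  1.55]
```

View pics/P3.png

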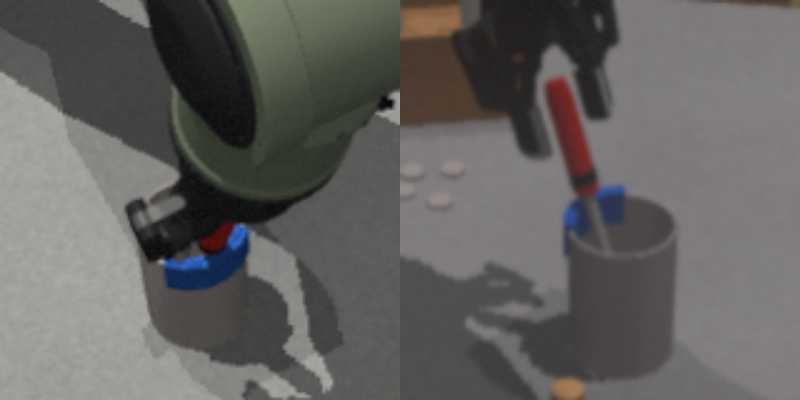

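The gripper is clear of the handle, and the driver leans on the guard with its shaft at (597,210). The can is where it was. I'll retreat along the tool axis.

```bash
python3 -m handwheel '[{"dx":0,"dy":0,"dz":-1,"wx":0,"wy":0,"wz":0,"claw":75},{"dx":0,"dy":0,"dz":-2,"wx":0,"wy":0,"wz":0,"claw":75},{"dx":0,"dy":0,"dz":-3,"wx":0,"wy":0,"wz":0,"claw":75},{"dx":0,"dy":0,"dz":-3,"wx":0,"wy":0,"wz":0,"claw":75},{"dx":0,"dy":0,"dz":-3,"wx":0,"wy":0,"wz":0,"claw":75},{"dx":0,"dy":0,"dz":-3,"wx":0,"wy":0,"wz":0,"claw":75},{"dx":0,"dy":0,"dz":0,"wx":0,"wy":0,"wz":0,"claw":75},{"dx":0,"dy":0,"dz":0,"wx":0,"wy":0,"wz":0,"claw":75}]'; python3 g.py; python3 e.py P4 160,100,360,300 200,60,400,260
```

```text
clock: 14.98
position: [0.6199, -0.2325, 0.3033]
tool_rot: [-3.142, -0.346, 2.616]
force: [0.1, -0.2, 0.5]
grip_width: 0.0638
finger_force: 0.0
tcp u,v,z mm [ 98.3  -0.4 303.3]
tip u,v,z mm [ 41.8  -0.3 146.4]
tilt 19.82452861395268 force [ 0.1 -0.2  0.5] 14.975 [ 0.14  0.78  0.37  1.07 -0.28  1.68  1.51]
```

View pics/P4.png

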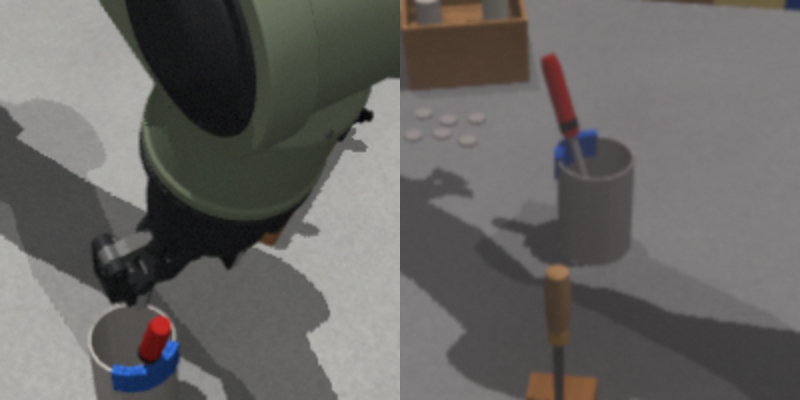

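The gripper is clear, and the driver leans over the blue guard at (575,140). The can is upright and unmoved, and the far file shows in its block, so I'm handing in.

```bash
python3 -c "
from workcell import job_done; print(job_done())"
```

```text
the job is handed in; nothing more can be done
None
```

The red-handled screwdriver now stands blade-down on the bottom of the can and leans on the blue guard; the can is upright where it was, I left both files alone in their block, and the job is handed in at about 15 s.

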